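# Clear the inspected bushes off the plate into their bin

## Task

The four steel bushes standing on the inspection plate have been checked: sweep them along the plate with the fingers and off its open end into the parts bin that already holds bushes, not the one with the pins. Only push them, do not pinch or lift them, and leave the drilled steel block on the plate, the loupe and the screwdriver where they are.

Things in the scene. Friction and masses are not known exactly. Their poses are not given: they have to be found in the camera images.
- plate: fixed inspection plate, black flat top 220 mm (its x) by 340 mm (its y), 65 mm above the table, on two rails. Fences 8 mm thick rise 14 mm above the top along the long sides (inner faces at x = -102 and +102 mm); the short ends (y = -170 and +170 mm) are open, rimless, with a bin under each. Origin: on the table under its centre, z up; yaw within 10 degrees of the world axes
- bin_bushes: blue open plastic bin, fixed, 205 mm (x, across the plate) by 130 mm (y) by 50 mm high, walls 3 mm, tucked 10 mm under one open end of the plate, rim 7 mm below the plate's underside. Origin: centre of its underside; axes as the plate's. Holds a row of five such bushes on its floor. At either end of the plate (y = -225 or +225 mm in its frame)
- bin_pins: blue open plastic bin, fixed, 205 mm (x, across the plate) by 130 mm (y) by 50 mm high, walls 3 mm, tucked 10 mm under one open end of the plate, rim 7 mm below the plate's underside. Origin: centre of its underside; axes as the plate's. Holds dowel pins 8 mm by 40 mm. At the plate's other end
- bush0: plain turned steel bush (short thick-walled sleeve), 24 mm outside diameter, 14 mm bore, 14 mm high, 33 g; stands flat on its end face on the inspection plate with its axis upright, and slides when pushed. Origin: centre of its underside, z along its axis
- bush1: plain turned steel bush (short thick-walled sleeve), 24 mm outside diameter, 14 mm bore, 14 mm high, 33 g; stands flat on its end face on the inspection plate with its axis upright, and slides when pushed. Origin: centre of its underside, z along its axis
- bush2: plain turned steel bush (short thick-walled sleeve), 24 mm outside diameter, 14 mm bore, 14 mm high, 33 g; stands flat on its end face on the inspection plate with its axis upright, and slides when pushed. Origin: centre of its underside, z along its axis
- bush3: plain turned steel bush (short thick-walled sleeve), 24 mm outside diameter, 14 mm bore, 14 mm high, 33 g; stands flat on its end face on the inspection plate with its axis upright, and slides when pushed. Origin: centre of its underside, z along its axis
- block: drilled steel block 40 by 40 by 36 mm high, 0.4 kg, loose, standing on the plate near the fence farther from the robot, about 66 mm beyond the plate's middle line; every bush starts at least 55 mm nearer the robot, measured across the plate. Not to be moved. Origin: centre of its underside
- loupe: black inspection loupe, 38 mm diameter, 38 mm high, standing loose on the bench between robot and plate, left. Not to be moved. Origin: centre of its underside
- screwdriver: screwdriver 160 mm long lying loose on the bench between robot and plate, right. Not to be moved. Origin: under the tool, lying along its x
Mind the look-alikes: they are no part of the job. Leave any blue look-alike of the bush0 alone. Leave any blue look-alike of the bush3 alone.

How it is judged:
At the end, for the whole second after the job is handed in: All four bushes lie at rest (slower than 0.02 m/s) inside the walls of the bin that holds bushes, their origins less than 45 mm above the table; the drilled block still stands upright within 10 mm of where it stood (x of bush0 in the frame of bin_bushes between -0.1 and 0.1 m and y of bush0 in the frame of bin_bushes between -0.063 and 0.063 m and height (world z) of bush0 between -0.002 and 0.045 m and linear speed of each of bush0, bush1, bush2, bush3 below 0.02 m/s and x of bush1 in the frame of bin_bushes between -0.1 and 0.1 m and y of bush1 in the frame of bin_bushes between -0.063 and 0.063 m and height (world z) of bush1 between -0.002 and 0.045 m and x of bush2 in the frame of bin_bushes between -0.1 and 0.1 m and y of bush2 in the frame of bin_bushes between -0.063 and 0.063 m and height (world z) of bush2 between -0.002 and 0.045 m and x of bush3 in the frame of bin_bushes between -0.1 and 0.1 m and y of bush3 in the frame of bin_bushes between -0.063 and 0.063 m and height (world z) of bush3 between -0.002 and 0.045 m and distance of block from where it was at the start of the episode below 0.01 m and angle between block's own z axis and vertical below 0.1 rad); the robot touches nothing.
It fails at once if a bush is lifted more than 22 mm off the plate (height (world z) of any of bush0, bush1, bush2, bush3 above 0.087 m).
It fails at once if a bush is pinched or pressed hard: more than 12 N between the fingers and a bush (contact force between the fingers and bush0 above 12 N or contact force between the fingers and bush1 above 12 N or contact force between the fingers and bush2 above 12 N or contact force between the fingers and bush3 above 12 N).
It fails at once if the drilled block is moved more than 10 mm or tipped (distance of block from where it was at the start of the episode above 0.01 m or angle between block's own z axis and vertical above 0.2 rad).
It fails at once if the loupe or screwdriver is moved more than 20 mm (distance of any of loupe, screwdriver from where it was at the start of the episode above 0.02 m).
It also fails if it takes over 61 s, if anything falls off the work surface, if the arm or the gripper's body presses on something with over 40 N, if the wrist force passes 120 N, or if a joint passes its speed limit or range.

## Robot

A 6-joint arm with a two-finger parallel gripper is mounted at the origin on the work surface. World frame = base frame: x ahead of the robot, y to its left, z up, the work surface at z = 0. Lengths are in m, angles in rad, forces in N, time in s.
With the tool pointing down it reaches from about 0.35 to 0.775 m from the base axis. Payload 7.3 kg.
Tool frame: the origin (TCP) lies midway between the tips of the shut fingers; the grasp point (between the pads) lies 19 mm behind it; z points along the fingers, y is the line along which they close (so a half turn about z gives the same grasp; the last joint's range is limited). The gripper opens to 92 mm and grips with 3 to 60 N. Pads are 19 mm wide; open, the fingers measure 130 mm over their backs; the gripper's body (75 mm by 190 mm) begins 47 mm behind the grasp point.
Start: joints at [-1.443, 0.342, 1.524, -0, 1.275, -0.146], TCP at [0.142, -0.505, 0.227] pointing down, gripper open.
Joint ranges: [-2.53, 2.53], [-0.77, 2.02], [0.04, 2.7], [-1, 4.14], [0.28, 2.66], [-3.11, 3.11]. Speed limits (rad/s): [2.57, 2.57, 3.14, 3.14, 3.14, 3.14].

## Interface

Orientations are given as a unit quaternion [w, x, y, z].
In Python, from plant import env gives the robot as it stands.
- The arm moves only by the shell command python3 -m handwheel 'ROWS' [FORCE]. ROWS is JSON, a list of rows, each an object of numbers: "dx", "dy", "dz": the shift along the tool's x, y, z in mm; "wx", "wy", "wz": the turn, a rotation vector about the tool's x, y, z in rad; "grip": the closure, from 0 (fully open) to 1 (shut). A call has 1 to 8 rows; each row is the pose to reach, as a shift and turn from the pose commanded when the call began, along the tool's axes at that moment; what a row does not reach only later rows make up. A row lasts 1/10 s, in which the tool goes at most 50 mm and 8.59 degrees, less where a joint would pass 70% of its speed; a pose out of reach is approached as far as the arm can. A call with a gripper value outside its range is refused whole. The fingers move at their own pace and stop on an object; FORCE is the grip in N (left out, the last holds). Time passes only in rows, so rows that repeat a pose let the fingers close. It gives the time, the measured TCP pose, the force, the opening and the grip force at its end, in the units of the state.
- env.get_obs(): the state, without advancing time (a new reading comes with each control period).
- env.camera(name): name is "side" or "top" or "wrist"; returns a dict with "image" (420x560x3 uint8, red, green, blue), "mtx" (3x3 intrinsics, pixels), "rvec" (rotation vector, rad) and "tvec" (3), from world to camera coordinates, as OpenCV has them. Camera axes: x right, y down, z forward; pixel columns grow to the right and rows downward; lengths in m; the calibration is good to about 2 mm. A picture is of the moment at which its call begins. There is no depth.
- env.close_job(): hands the job in; it is judged then, once.
Trained networks look in a picture, given as the dict that the camera call returned (one of the last four; its "shot" number tells which), for a name from the list of things; names that differ only in an ending like _2 or _b are one class to them, and where a whole thing is asked for, a point or a joint stands for the part that bears it (a point fixed in the world has none). Each returns a list of dicts, best first, with "confidence" (0 to 1); they miss things now and then, are a little off and sometimes report something else, mostly with a low value. They report only what shows in the picture. A call takes as long as a camera call. They do not tell look-alikes from the thing itself.
- env.find_in(picture, query): "centre" ([column, row] in pixels, amid what is visible of it).
- env.silhouettes(picture, query): "pixels" (420x560 bool, what is visible of it) and "centre" ([column, row] in pixels, amid what is visible of it).
The state is a dict: "t": time; "joint_pos": joint angles; "joint_vel": joint speeds; "tau": joint torques, N m; "position": TCP position; "orientation": TCP orientation; "force": force on the tool from outside, world axes, zero at the start; "ft_torque": the same for the moment, N m; "width": finger opening in m; "grip_force": force on a finger pad.
Only numpy, scipy, OpenCV 4.12 (cv2) and the standard library are available. Lean on these libraries where they do the work, as an engineer would, in place of code of your own. Each camera call takes 0.05 s, during which the arm holds its last target. There are 200 camera calls.

## Working session

There is one attempt and no reset: what is moved stays moved. The work goes in short steps, Python scripts to look and compute and a shell command to move; the robot and the scene stay as the last step left them, time stands still between calls to the robot, and variables do not carry over. Pictures are saved under pics/ and viewed, at most 10 in all, crops included, and the job is handed in when it is done.

```bash
mkdir -p pics
cat > h.py <<'E'
import numpy as np, cv2, sys
from plant import env
def ray(p,c):
    R=cv2.Rodrigues(np.array(p["rvec"],float))[0];t=np.array(p["tvec"],float).ravel()
    K=np.array(p["mtx"]);d=R.T@np.linalg.inv(K)@np.array([c[0],c[1],1.]);o=-R.T@t
    return o,d/np.linalg.norm(d)
def onz(p,c,z):
    o,d=ray(p,c);return o+d*(z-o[2])/d[2]
def tri(obs):
    A=np.zeros((3,3));b=np.zeros(3)
    for o,d in obs:
        M=np.eye(3)-np.outer(d,d);A+=M;b+=M@o
    return np.linalg.solve(A,b)
def save(p,n): cv2.imwrite("pics/"+n,cv2.cvtColor(p["image"],cv2.COLOR_RGB2BGR))
E
python3 - <<'E'
from h import *
np.set_printoptions(precision=3,suppress=True)
s=env.get_obs();print(s["t"],s["position"],s["orientation"],s["width"])
for n in("top","side"):
    p=env.camera(n);save(p,n+"0.png")
    print(n,"cam at",ray(p,(280,210)))
    for q,z in(("plate",.065),("bush0",.079),("block",.101),("bin_bushes",.03),("bin_pins",.03),("loupe",.038),("screwdriver",.02)):
        for r in env.find_in(p,q)[:12]: print(q,np.round(r["centre"],1),round(r["confidence"],2),onz(p,r["centre"],z))
E
```

```text
0.0 [ 0.142 -0.505  0.226] [-0.001  0.991  0.136  0.   ] 0.09160331416086494
top cam at (array([0.378, 0.007, 0.901]), array([ 0.146, -0.019, -0.989]))
plate [292.2 163.2] 0.92 [ 0.587 -0.034  0.065]
bush0 [319.5 259.1] 0.61 [ 0.411 -0.076  0.079]
bush0 [284.8 248.6] 0.49 [ 0.431 -0.016  0.079]
bush0 [266.2 188.5] 0.42 [0.538 0.014 0.079]
bush0 [306.6 189.1] 0.41 [ 0.536 -0.057  0.079]
block [243.2 118.3] 0.9 [0.661 0.053 0.101]
bin_bushes [268.4 189. ] 0.63 [0.547 0.011 0.03 ]
bin_bushes [417.8 184.3] 0.56 [ 0.551 -0.272  0.03 ]
bin_pins [169.9 151.6] 0.73 [0.622 0.197 0.03 ]
loupe [187.5 289.4] 0.72 [0.363 0.16  0.038]
screwdriver [385.  272.5] 0.86 [ 0.387 -0.204  0.02 ]
side cam at (array([ 0.235, -0.485,  0.449]), array([ 0.368,  0.738, -0.565]))
plate [355.9 224.5] 0.94 [ 0.57  -0.08   0.065]
bush0 [309.5 198.6] 0.7 [0.534 0.003 0.079]
bush0 [286.5 155.6] 0.66 [0.577 0.163 0.079]
bush0 [332.  223.2] 0.63 [ 0.528 -0.074  0.079]
bush0 [259.8 261.7] 0.57 [ 0.394 -0.098  0.079]
bush0 [266.4 287.7] 0.52 [ 0.38  -0.146  0.079]
bush0 [357.7 255. ] 0.5 [ 0.517 -0.153  0.079]
bush0 [312.6 176.9] 0.45 [0.577 0.063 0.079]
block [354.2 163.3] 0.81 [0.647 0.033 0.101]
bin_bushes [430.2 329.3] 0.72 [ 0.547 -0.27   0.03 ]
bin_pins [287.7 155.4] 0.85 [0.625 0.248 0.03 ]
loupe [188.7 210.4] 0.82 [0.359 0.135 0.038]
screwdriver [293.8 355.3] 0.63 [ 0.382 -0.212  0.02 ]
```

View pics/top0.png

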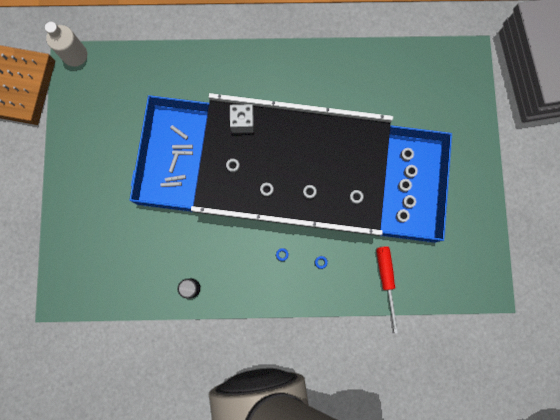

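View pics/side0.png

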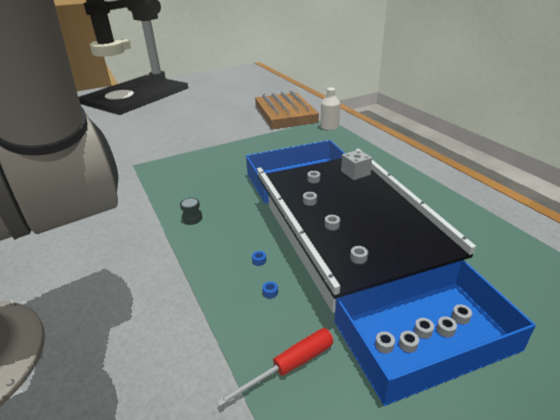

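The top view shows the four grey bushes at about (232,165), (267,189), (310,191) and (357,197). The bin already holding bushes is on the right, at world -y. The blue rings at (282,255) and (321,262) are the look-alikes, and the block is at (242,118). The side view agrees. Next I measure the bushes from both views and fit the plate edges.

Run:
```python
from h import *
np.set_printoptions(precision=4,suppress=True)
P={n:env.camera(n) for n in("top","side")}
C={}
for n,p in P.items():
    hits=[np.array(r["centre"]) for r in env.silhouettes(p,"bush0")]
    C[n]=[h for h in hits if p["image"][int(h[1]),int(h[0])] is not None]
# match by top seeds
side=[(313,177),(310,198),(332,222),(359,255)]; top=[(232,165),(267,189),(310,191),(357,197)]
near=lambda L,s:min(L,key=lambda c:np.hypot(*(c-s))) 
def refine(p,s):  # bright blob centroid by bounding box
    s=np.array(s);g=cv2.cvtColor(p["image"],cv2.COLOR_RGB2GRAY);x,y=s-13
    m=(g[y:y+27,x:x+27]>70).astype(np.uint8);n,l,st,c=cv2.connectedComponentsWithStats(m)
    d=[np.hypot(*(np.array([st[i][0]+st[i][2]/2,st[i][1]+st[i][3]/2])-13.5)) if st[i][4]>30 else 99 for i in range(1,n)]
    i=1+int(np.argmin(d));return np.array([x+st[i][0]+(st[i][2]-1)/2,y+st[i][1]+(st[i][3]-1)/2]),st[i][2:]
for a,b in zip(top,side):
    ca,sa=refine(P["top"],a);cb,sb=refine(P["side"],b)
    print("top",ca,sa,near(C["top"],a),"side",cb,sb,near(C["side"],b),"tri",tri([ray(P["top"],ca),ray(P["side"],cb)]),"z72",onz(P["top"],ca,.074),onz(P["side"],cb,.072))
# plate black top
im=P["top"]["image"];m=(im.max(2)<40).astype(np.uint8);m[:,:185]=0;m[:,400:]=0;m[:90]=0;m[245:]=0
m=cv2.morphologyEx(m,cv2.MORPH_OPEN,np.ones((5,5)))
n,l,st,c=cv2.connectedComponentsWithStats(m);i=1+np.argmax(st[1:,4])
k=max(cv2.findContours((l==i).astype(np.uint8),0,2)[0],key=cv2.contourArea)
W=np.array([onz(P["top"],q[0],.065)[:2] for q in k],np.float32)
print("plate",cv2.minAreaRect(W),cv2.boxPoints(cv2.minAreaRect(W)))
for r in env.silhouettes(P["top"],"block")[:1]:print("block",onz(P["top"],r["centre"],.095))
```

```text
top [232.5 164.5] [ 14  14 123] [263.7 190.8] side [313.5 176. ] [ 14  13 150] [312.6 177. ] tri [0.5854 0.0743 0.0725] z72 [0.5842 0.0746 0.074 ] [0.5868 0.0749 0.072 ]
top [266.5 188.5] [ 14  14 122] [263.7 190.8] side [309.5 198. ] [ 14  15 181] [310.1 200.8] tri [0.5401 0.0137 0.0722] z72 [0.5391 0.014  0.074 ] [0.541  0.0138 0.072 ]
top [309.5 191.5] [ 14  14 122] [354.  193.7] side [332. 222.] [ 17  17 214] [331.6 219.6] tri [ 0.5338 -0.0636  0.0722] z72 [ 0.5323 -0.0629  0.074 ] [ 0.5352 -0.0637  0.072 ]
top [356.5 196.5] [ 14  14 123] [354.  193.7] side [358.5 254. ] [ 18  19 274] [357.1 252.5] tri [ 0.5226 -0.1472  0.0736] z72 [ 0.5218 -0.1467  0.074 ] [ 0.5247 -0.1459  0.072 ]
plate ((0.6842929720878601, 0.016637254506349564), (0.030672550201416016, 0.012567275203764439), 51.04911804199219) [[0.6698 0.0087]
 [0.6795 0.0008]
 [0.6988 0.0246]
 [0.689  0.0325]]
block [0.6634 0.0534 0.095 ]
```

Run:
```python
from h import *
np.set_printoptions(precision=4,suppress=True)
p=env.camera("top");im=p["image"].astype(int)
m=((im.max(2)<60)&(im.max(2)-im.min(2)<20)).astype(np.uint8)
E=[]
for rows,f in((range(130,215,5),max),(range(115,200,5),min)):
    pts=[]
    for r in rows:
        c=np.where(m[r,200:400])[0]+200 if f is max else np.where(m[r,190:400])[0]+190
        pts.append(onz(p,(f(c)+(.5 if f is max else -.5),r),.065)[:2])
    v=cv2.fitLine(np.array(pts,np.float32),cv2.DIST_HUBER,0,.01,.01).ravel();E.append(v);print("end",v,"yaw",np.degrees(np.arctan2(v[1],v[0])))
# fences: white tops z=.079 
w=(im.min(2)>150)
for lo,hi in((90,125),(200,240)):
    pts=[]
    for c in range(230,375,5):
        r=np.where(w[lo:hi,c])[0]+lo
        if len(r): pts.append(onz(p,(c,r.mean()),.079)[:2])
    v=cv2.fitLine(np.array(pts,np.float32),cv2.DIST_HUBER,0,.01,.01).ravel();print("fence",v,"yaw",np.degrees(np.arctan2(-v[0],v[1])));E.append(v)
L=lambda a,b:a[2:]+a[:2]*np.linalg.solve(np.c_[a[:2],-b[:2]],b[2:]-a[2:])[0]
cs=[L(E[i],E[j]) for i in(0,1) for j in(2,3)];print(cs);c=np.mean(cs,0)
u=(cs[2]-cs[0]+cs[3]-cs[1]);u/=np.hypot(*u);yaw=np.arctan2(-u[0],u[1]);print("centre",c,"yaw",yaw)
X=np.array([np.cos(yaw),np.sin(yaw)]);
for b in((.585,.0745),(.54,.0138),(.5335,-.0634),(.5225,-.1468),(.6634,.0534)):
    d=np.array(b)-c;print(b,"plate",d@X,d@u)
q=env.get_obs()["orientation"]
from scipy.spatial.transform import Rotation as R
print(R.from_quat([*q[1:],q[0]]).as_matrix())
```

```text
end [ 0.9896 -0.1437  0.5569 -0.2008] yaw -8.2610655
end [ 0.9903 -0.1389  0.598   0.1329] yaw -7.9852934
fence [ 0.1419  0.9899  0.6867 -0.0742] yaw -8.155091
fence [ 0.1439  0.9896  0.4778 -0.0406] yaw -8.274429
[array([ 0.6663, -0.2166], dtype=float32), array([ 0.4566, -0.1862], dtype=float32), array([0.714 , 0.1166], dtype=float32), array([0.5049, 0.1459], dtype=float32)]
centre [ 0.5855 -0.0351] yaw -0.14337298
(0.585, 0.0745) plate -0.016114416561789763 0.10837644797043129
(0.54, 0.0138) plate -0.051979748028285686 0.04186954855696485
(0.5335, -0.0634) plate -0.047382542437083966 -0.03546708769275621
(0.5225, -0.1468) plate -0.04635329529321933 -0.11958308003916221
(0.6634, 0.0534) plate 0.06449599375747896 0.09869491139129923
[[ 0.9627  0.2704  0.    ]
 [ 0.2704 -0.9627 -0.0001]
 [-0.      0.0001 -1.    ]]
```

Measured heights (about 72–74 mm at mid-bush) and the plate size fit the description: plate yaw is -8.2° and the open end is towards world -y. I'll turn the tool so that its x runs along plate +y, with the fingers 14 mm apart to cradle each bush.

```bash
python3 -m handwheel '[{"dx":478,"dy":-275,"dz":60,"wz":-1.153,"grip":0.85},{"dx":478,"dy":-275,"dz":60,"wz":-1.153,"grip":0.85},{"dx":478,"dy":-275,"dz":60,"wz":-1.153,"grip":0.85},{"dx":478,"dy":-275,"dz":60,"wz":-1.153,"grip":0.85},{"dx":478,"dy":-275,"dz":60,"wz":-1.153,"grip":0.85},{"dx":478,"dy":-275,"dz":60,"wz":-1.153,"grip":0.85},{"dx":478,"dy":-275,"dz":60,"wz":-1.153,"grip":0.85},{"dx":478,"dy":-275,"dz":60,"wz":-1.153,"grip":0.85}]'
cat > w.py <<'E'
from h import *
from scipy.spatial.transform import Rotation as R
c=np.array([.5855,-.0351]);yaw=-.1434;X=np.array([np.cos(yaw),np.sin(yaw)]);U=np.array([-X[1],X[0]])
def st():
    s=env.get_obs();q=s["orientation"];M=R.from_quat([*q[1:],q[0]]).as_matrix();P=np.array(s["position"]);d=P[:2]-c
    print("t %.2f plate x %.1f y %.1f z %.1f mm"%(s["t"],*(1e3*np.array([d@X,d@U,P[2]]))),"yaw err(tool y vs X) rad %.3f"%(np.arctan2(M[1,1],M[0,1])-yaw),"width %.1f"%(s["width"]*1e3),"F",np.round(s["force"],1))
if __name__=="__main__": st()
E
python3 w.py
```

```text
t 1.10 plate x -371.8 y -528.9 z 226.7 mm yaw err(tool y vs X) rad -1.154 width 91.5 F [0.4 0.5 0.2]invalid input at $[0]: expected keys dx, dy, dz, wx, wy, wz, grip
```

```bash
python3 -m handwheel '[{"dx":478,"dy":-275,"dz":60,"wx":0,"wy":0,"wz":-1.154,"grip":0.85},{"dx":478,"dy":-275,"dz":60,"wx":0,"wy":0,"wz":-1.154,"grip":0.85},{"dx":478,"dy":-275,"dz":60,"wx":0,"wy":0,"wz":-1.154,"grip":0.85},{"dx":478,"dy":-275,"dz":60,"wx":0,"wy":0,"wz":-1.154,"grip":0.85},{"dx":478,"dy":-275,"dz":60,"wx":0,"wy":0,"wz":-1.154,"grip":0.85},{"dx":478,"dy":-275,"dz":60,"wx":0,"wy":0,"wz":-1.154,"grip":0.85},{"dx":478,"dy":-275,"dz":60,"wx":0,"wy":0,"wz":-1.154,"grip":0.85},{"dx":478,"dy":-275,"dz":60,"wx":0,"wy":0,"wz":-1.154,"grip":0.85}]'
python3 w.py
```

```text
t: 1.9
position: [0.4214, -0.2198, 0.1835]
orientation: [0.0, 0.754, 0.657, 0.0]
force: [1.1, -0.7, 1.0]
width: 0.0323
grip_force: 0.0
t 1.90 plate x -136.0 y -206.2 z 183.5 mm yaw err(tool y vs X) rad 0.006 width 32.3 F [ 1.1 -0.7  1. ]
```

```bash
python3 -m handwheel '[{"dx":40,"dy":29,"dz":15,"wx":0,"wy":0,"wz":0,"grip":0.85},{"dx":80,"dy":58,"dz":30,"wx":0,"wy":0,"wz":0,"grip":0.85},{"dx":120,"dy":88,"dz":50,"wx":0,"wy":0,"wz":0,"grip":0.85},{"dx":120,"dy":88,"dz":50,"wx":0,"wy":0,"wz":0,"grip":0.85},{"dx":120,"dy":88,"dz":50,"wx":0,"wy":0,"wz":0,"grip":0.85}]'
python3 - <<'E'
from w import *
st();p=env.camera("wrist");save(p,"w1.png")
for r in env.find_in(p,"bush0")[:6]:
    P=onz(p,r["centre"],.072)[:2]-c;print(r["confidence"],np.round(r["centre"]),np.round(1e3*P@X,1),np.round(1e3*P@U,1))
E
```

```text
t: 2.4
position: [0.5246, -0.1139, 0.1326]
orientation: [-0.001, 0.755, 0.656, -0.001]
force: [0.4, -0.1, 0.3]
width: 0.0135
grip_force: 0.0
t 2.40 plate x -49.0 y -86.7 z 132.6 mm yaw err(tool y vs X) rad 0.003 width 13.5 F [ 0.4 -0.1  0.3]
0.95 [162. 116.] -136.1 -5.0
0.93 [277. 262.] -52.6 -120.8
0.92 [164. 195.] -140.9 -63.8
0.83 [275.  39.] -53.6 44.8
0.59 [287. 164.] -44.8 -39.4
```

View pics/w1.png

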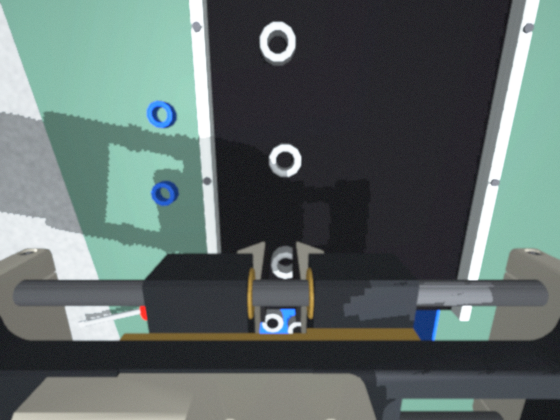

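The wrist view shows bush3 just ahead of the fingers at (286,262) and almost centred. The next bush is at (285,160), and the look-alikes are at (161,115) and (164,194), outside the plate. I'll shift 3 mm, descend to about 71 mm, and push gently.

```bash
python3 -m handwheel '[{"dx":0,"dy":3,"dz":25,"wx":0,"wy":0,"wz":0,"grip":0.85},{"dx":0,"dy":3,"dz":50,"wx":0,"wy":0,"wz":0,"grip":0.85},{"dx":0,"dy":3,"dz":61,"wx":0,"wy":0,"wz":0,"grip":0.85},{"dx":0,"dy":3,"dz":61,"wx":0,"wy":0,"wz":0,"grip":0.85},{"dx":-4,"dy":3,"dz":61,"wx":0,"wy":0,"wz":0,"grip":0.85},{"dx":-8,"dy":3,"dz":61,"wx":0,"wy":0,"wz":0,"grip":0.85},{"dx":-12,"dy":3,"dz":61,"wx":0,"wy":0,"wz":0,"grip":0.85},{"dx":-16,"dy":3,"dz":61,"wx":0,"wy":0,"wz":0,"grip":0.85}]'
python3 w.py
```

```text
t: 3.3
position: [0.5254, -0.1319, 0.0732]
orientation: [0.001, 0.756, 0.655, 0.0]
force: [0.2, 0.2, -0.0]
width: 0.0137
grip_force: 0.3
t 3.30 plate x -45.6 y -104.4 z 73.2 mm yaw err(tool y vs X) rad 0.000 width 13.7 F [ 0.2  0.2 -0. ]
```

```bash
python3 -m handwheel '[{"dx":-5,"dy":0,"dz":2,"wx":0,"wy":0,"wz":0,"grip":0.85},{"dx":-13,"dy":0,"dz":2,"wx":0,"wy":0,"wz":0,"grip":0.85},{"dx":-23,"dy":0,"dz":2,"wx":0,"wy":0,"wz":0,"grip":0.85},{"dx":-33,"dy":0,"dz":2,"wx":0,"wy":0,"wz":0,"grip":0.85},{"dx":-45,"dy":0,"dz":2,"wx":0,"wy":0,"wz":0,"grip":0.85},{"dx":-57,"dy":0,"dz":2,"wx":0,"wy":0,"wz":0,"grip":0.85},{"dx":-69,"dy":0,"dz":2,"wx":0,"wy":0,"wz":0,"grip":0.85},{"dx":-72,"dy":0,"dz":2,"wx":0,"wy":0,"wz":0,"grip":0.85}]'
python3 - <<'E'
from w import *
st();p=env.camera("side");save(p,"s1.png")
E
```

```text
t: 4.1
position: [0.5146, -0.2044, 0.0704]
orientation: [0.0, 0.756, 0.654, -0.0]
force: [-0.2, -0.0, 0.8]
width: 0.0136
grip_force: 0.0
t 4.10 plate x -46.0 y -177.7 z 70.4 mm yaw err(tool y vs X) rad -0.001 width 13.6 F [-0.2 -0.   0.8]
```

View pics/s1.png

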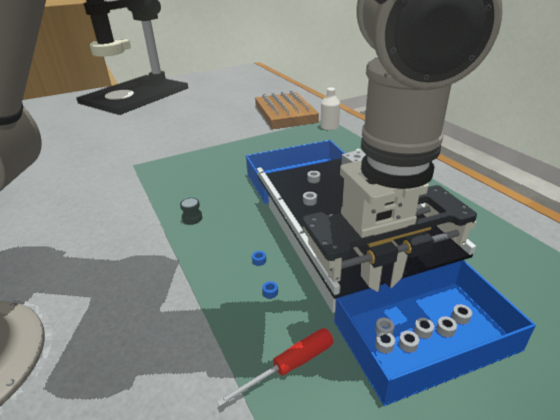

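Bush3 is in the bin, the sixth ring at (385,327). Next is bush2.

```bash
python3 -m handwheel '[{"dx":0,"dy":0,"dz":-25,"wx":0,"wy":0,"wz":0,"grip":0.85},{"dx":15,"dy":0,"dz":-40,"wx":0,"wy":0,"wz":0,"grip":0.85},{"dx":60,"dy":-1,"dz":-40,"wx":0,"wy":0,"wz":0,"grip":0.85},{"dx":105,"dy":-1,"dz":-40,"wx":0,"wy":0,"wz":0,"grip":0.85},{"dx":150,"dy":-1.5,"dz":-40,"wx":0,"wy":0,"wz":0,"grip":0.85},{"dx":180,"dy":-1.5,"dz":-40,"wx":0,"wy":0,"wz":0,"grip":0.85},{"dx":180,"dy":-1.5,"dz":-40,"wx":0,"wy":0,"wz":0,"grip":0.85}]'
python3 - <<'E'
from w import *
st();p=env.camera("wrist")
for r in env.find_in(p,"bush0")[:6]:
    P=onz(p,r["centre"],.072)[:2]-c;print(r["confidence"],np.round(r["centre"]),np.round(1e3*P@X,1),np.round(1e3*P@U,1))
E
```

```text
t: 4.85
position: [0.539, -0.0204, 0.1105]
orientation: [-0.0, 0.754, 0.657, 0.0]
force: [0.1, -0.7, 0.4]
width: 0.0135
grip_force: 0.0
t 4.85 plate x -48.1 y 7.9 z 110.5 mm yaw err(tool y vs X) rad 0.005 width 13.5 F [ 0.1 -0.7  0.4]
0.95 [342.  81.] -10.4 110.3
0.93 [161. 222.] -135.3 16.6
0.69 [281. 276.] -48.5 -26.4
0.68 [275. 199.] -52.8 33.7
```

```bash
python3 -m handwheel '[{"dx":-2,"dy":1,"dz":20,"wx":0,"wy":0,"wz":0,"grip":0.85},{"dx":-3,"dy":1,"dz":39,"wx":0,"wy":0,"wz":0,"grip":0.85},{"dx":-5,"dy":1,"dz":39,"wx":0,"wy":0,"wz":0,"grip":0.85},{"dx":-10,"dy":1,"dz":39,"wx":0,"wy":0,"wz":0,"grip":0.85},{"dx":-14,"dy":1,"dz":39,"wx":0,"wy":0,"wz":0,"grip":0.85},{"dx":-18,"dy":1,"dz":39,"wx":0,"wy":0,"wz":0,"grip":0.85},{"dx":-22,"dy":1,"dz":39,"wx":0,"wy":0,"wz":0,"grip":0.85},{"dx":-26,"dy":1,"dz":39,"wx":0,"wy":0,"wz":0,"grip":0.85}]' | tail -3
python3 w.py
python3 -m handwheel '[{"dx":-5,"dy":0,"dz":0,"wx":0,"wy":0,"wz":0,"grip":0.85},{"dx":-12,"dy":0,"dz":0,"wx":0,"wy":0,"wz":0,"grip":0.85},{"dx":-22,"dy":0,"dz":0,"wx":0,"wy":0,"wz":0,"grip":0.85},{"dx":-34,"dy":0,"dz":0,"wx":0,"wy":0,"wz":0,"grip":0.85},{"dx":-46,"dy":0,"dz":0,"wx":0,"wy":0,"wz":0,"grip":0.85},{"dx":-58,"dy":0,"dz":0,"wx":0,"wy":0,"wz":0,"grip":0.85},{"dx":-70,"dy":0,"dz":0,"wx":0,"wy":0,"wz":0,"grip":0.85},{"dx":-82,"dy":0,"dz":0,"wx":0,"wy":0,"wz":0,"grip":0.85}]'|tail -3
python3 w.py
```

```text
force: [-0.1, 0.6, 0.9]
width: 0.014
grip_force: 0.4
t 5.75 plate x -46.3 y -22.3 z 72.0 mm yaw err(tool y vs X) rad 0.000 width 14.0 F [-0.1  0.6  0.9]
force: [-0.3, 1.7, 1.5]
width: 0.0137
grip_force: 0.5
t 6.55 plate x -46.6 y -105.1 z 71.4 mm yaw err(tool y vs X) rad 0.000 width 13.7 F [-0.3  1.7  1.5]
```

```bash
python3 -m handwheel '[{"dx":-5,"dy":0,"dz":0,"wx":0,"wy":0,"wz":0,"grip":0.85},{"dx":-13,"dy":0,"dz":0,"wx":0,"wy":0,"wz":0,"grip":0.85},{"dx":-23,"dy":0,"dz":0,"wx":0,"wy":0,"wz":0,"grip":0.85},{"dx":-34,"dy":0,"dz":0,"wx":0,"wy":0,"wz":0,"grip":0.85},{"dx":-46,"dy":0,"dz":0,"wx":0,"wy":0,"wz":0,"grip":0.85},{"dx":-58,"dy":0,"dz":0,"wx":0,"wy":0,"wz":0,"grip":0.85},{"dx":-70,"dy":0,"dz":0,"wx":0,"wy":0,"wz":0,"grip":0.85},{"dx":-73,"dy":0,"dz":0,"wx":0,"wy":0,"wz":0,"grip":0.85}]' | tail -3
python3 w.py
python3 -m handwheel '[{"dx":0,"dy":0,"dz":-25,"wx":0,"wy":0,"wz":0,"grip":0.85},{"dx":15,"dy":0,"dz":-40,"wx":0,"wy":0,"wz":0,"grip":0.85},{"dx":60,"dy":-2,"dz":-40,"wx":0,"wy":0,"wz":0,"grip":0.85},{"dx":105,"dy":-4,"dz":-40,"wx":0,"wy":0,"wz":0,"grip":0.85},{"dx":150,"dy":-5,"dz":-40,"wx":0,"wy":0,"wz":0,"grip":0.85},{"dx":195,"dy":-5,"dz":-40,"wx":0,"wy":0,"wz":0,"grip":0.85},{"dx":235,"dy":-5,"dz":-40,"wx":0,"wy":0,"wz":0,"grip":0.85},{"dx":257,"dy":-5,"dz":-40,"wx":0,"wy":0,"wz":0,"grip":0.85}]'|tail -3
python3 - <<'E'
from w import *
st();p=env.camera("wrist")
for r in env.find_in(p,"bush0")[:6]:
    P=onz(p,r["centre"],.072)[:2]-c;print(r["confidence"],np.round(r["centre"]),np.round(1e3*P@X,1),np.round(1e3*P@U,1))
p=env.camera("side");save(p,"s2.png")
E
```

```text
force: [-0.3, -0.2, 0.1]
width: 0.0135
grip_force: 0.0
t 7.35 plate x -46.5 y -178.6 z 71.4 mm yaw err(tool y vs X) rad -0.001 width 13.5 F [-0.3 -0.2  0.1]
force: [0.7, -0.9, -0.7]
width: 0.0138
grip_force: 0.0
t 8.15 plate x -52.1 y 83.1 z 111.5 mm yaw err(tool y vs X) rad 0.003 width 13.8 F [ 0.7 -0.9 -0.7]
0.75 [335. 205.] -14.3 104.4
0.58 [282. 276.] -51.7 48.2
```

View pics/s2.png

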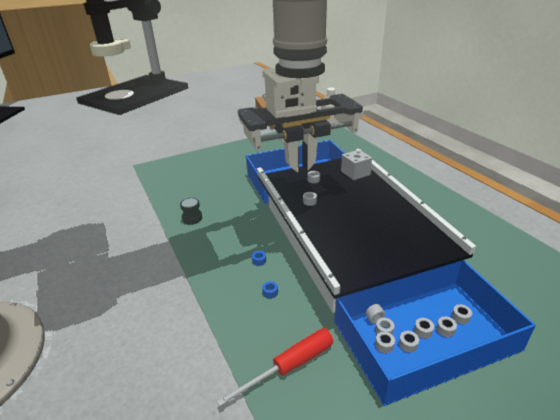

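Two bushes are in, now at (376,314) and (385,327). I'll bring bush1 out on a gently slanting stroke toward the middle, so it lands clear of the pile.

```bash
python3 -m handwheel '[{"dx":-3,"dy":0,"dz":10,"wx":0,"wy":0,"wz":0,"grip":0.85},{"dx":-4,"dy":0,"dz":30,"wx":0,"wy":0,"wz":0,"grip":0.85},{"dx":-4,"dy":0,"dz":40,"wx":0,"wy":0,"wz":0,"grip":0.85},{"dx":-7,"dy":0,"dz":40,"wx":0,"wy":0,"wz":0,"grip":0.85},{"dx":-11,"dy":0,"dz":40,"wx":0,"wy":0,"wz":0,"grip":0.85},{"dx":-15,"dy":0,"dz":40,"wx":0,"wy":0,"wz":0,"grip":0.85},{"dx":-19,"dy":0,"dz":40,"wx":0,"wy":0,"wz":0,"grip":0.85},{"dx":-23,"dy":0,"dz":40,"wx":0,"wy":0,"wz":0,"grip":0.85}]' | tail -3
python3 w.py
python3 -m handwheel '[{"dx":-5,"dy":0,"dz":0,"wx":0,"wy":0,"wz":0,"grip":0.85},{"dx":-12,"dy":1,"dz":0,"wx":0,"wy":0,"wz":0,"grip":0.85},{"dx":-22,"dy":3,"dz":0,"wx":0,"wy":0,"wz":0,"grip":0.85},{"dx":-34,"dy":5,"dz":0,"wx":0,"wy":0,"wz":0,"grip":0.85},{"dx":-48,"dy":7,"dz":0,"wx":0,"wy":0,"wz":0,"grip":0.85},{"dx":-62,"dy":9,"dz":0,"wx":0,"wy":0,"wz":0,"grip":0.85},{"dx":-76,"dy":11,"dz":0,"wx":0,"wy":0,"wz":0,"grip":0.85},{"dx":-90,"dy":13,"dz":0,"wx":0,"wy":0,"wz":0,"grip":0.85}]'|tail -3
python3 - <<'E'
from w import *
st();p=env.camera("wrist");save(p,"w2.png")
E
```

```text
force: [0.7, 0.4, 1.0]
width: 0.0137
grip_force: 0.2
t 9.10 plate x -51.2 y 56.7 z 72.0 mm yaw err(tool y vs X) rad 0.000 width 13.7 F [0.7 0.4 1. ]
force: [-0.5, 0.8, 0.7]
width: 0.0137
grip_force: 0.2
t 9.90 plate x -38.4 y -34.4 z 71.4 mm yaw err(tool y vs X) rad -0.000 width 13.7 F [-0.5  0.8  0.7]
```

View pics/w2.png

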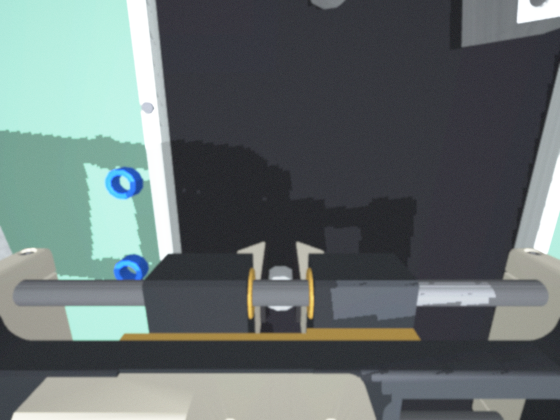

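Bush1 sits centred in the cradle at (281,285). Carrying on off the end, then to bush0 at plate (-16,108).

```bash
python3 -m handwheel '[{"dx":-5,"dy":1,"dz":0,"wx":0,"wy":0,"wz":0,"grip":0.85},{"dx":-13,"dy":2,"dz":0,"wx":0,"wy":0,"wz":0,"grip":0.85},{"dx":-24,"dy":4,"dz":0,"wx":0,"wy":0,"wz":0,"grip":0.85},{"dx":-37,"dy":7,"dz":0,"wx":0,"wy":0,"wz":0,"grip":0.85},{"dx":-51,"dy":9,"dz":0,"wx":0,"wy":0,"wz":0,"grip":0.85},{"dx":-65,"dy":12,"dz":0,"wx":0,"wy":0,"wz":0,"grip":0.85},{"dx":-78,"dy":14,"dz":0,"wx":0,"wy":0,"wz":0,"grip":0.85},{"dx":-88,"dy":16,"dz":0,"wx":0,"wy":0,"wz":0,"grip":0.85}]' | tail -3
python3 -m handwheel '[{"dx":-5,"dy":0,"dz":0,"wx":0,"wy":0,"wz":0,"grip":0.85},{"dx":-13,"dy":1,"dz":0,"wx":0,"wy":0,"wz":0,"grip":0.85},{"dx":-24,"dy":2,"dz":0,"wx":0,"wy":0,"wz":0,"grip":0.85},{"dx":-36,"dy":3,"dz":0,"wx":0,"wy":0,"wz":0,"grip":0.85},{"dx":-48,"dy":4,"dz":0,"wx":0,"wy":0,"wz":0,"grip":0.85},{"dx":-56,"dy":4,"dz":0,"wx":0,"wy":0,"wz":0,"grip":0.85},{"dx":-58,"dy":4,"dz":-10,"wx":0,"wy":0,"wz":0,"grip":0.85},{"dx":-45,"dy":4,"dz":-40,"wx":0,"wy":0,"wz":0,"grip":0.85}]' | tail -3
python3 w.py
```

```text
force: [0.1, -0.1, -0.3]
width: 0.0139
grip_force: 0.1
force: [0.7, 0.1, 0.4]
width: 0.0142
grip_force: 0.0
t 11.55 plate x -20.2 y -166.9 z 109.8 mm yaw err(tool y vs X) rad -0.002 width 14.2 F [0.7 0.1 0.4]
```

```bash
python3 -m handwheel '[{"dx":25,"dy":1,"dz":-3,"wx":0,"wy":0,"wz":0,"grip":0.85},{"dx":70,"dy":2,"dz":-3,"wx":0,"wy":0,"wz":0,"grip":0.85},{"dx":115,"dy":4,"dz":-3,"wx":0,"wy":0,"wz":0,"grip":0.85},{"dx":160,"dy":5,"dz":-3,"wx":0,"wy":0,"wz":0,"grip":0.85},{"dx":205,"dy":5,"dz":-3,"wx":0,"wy":0,"wz":0,"grip":0.85},{"dx":250,"dy":5,"dz":-3,"wx":0,"wy":0,"wz":0,"grip":0.85},{"dx":290,"dy":5,"dz":-3,"wx":0,"wy":0,"wz":0,"grip":0.85},{"dx":312,"dy":5,"dz":-3,"wx":0,"wy":0,"wz":0,"grip":0.85}]'|tail -3
python3 - <<'E'
from w import *
st();p=env.camera("side");save(p,"s3.png");
for r in env.find_in(p,"bush0")[:9]:
    P=onz(p,r["centre"],.072)[:2]-c;print(round(r["confidence"],2),np.round(r["centre"]),np.round(1e3*P@X,1),np.round(1e3*P@U,1))
E
```

```text
force: [0.1, -0.5, 0.1]
width: 0.0134
grip_force: 0.0
t 12.35 plate x -14.1 y 149.6 z 115.3 mm yaw err(tool y vs X) rad 0.003 width 13.4 F [ 0.1 -0.5  0.1]
0.69 [269. 290.] -183.4 -137.4
0.65 [375. 313.] -77.8 -220.5
0.59 [407. 322.] -50.2 -244.5
0.57 [256. 259.] -181.2 -74.9
0.54 [313. 176.] -15.2 110.2
0.49 [379. 325.] -82.3 -237.1
```

View pics/s3.png

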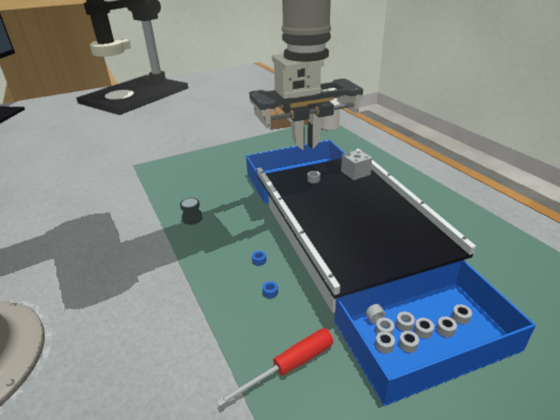

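Three are in; the third landed at (405,320). Bush0 is still on the plate at (313,176), with the fingers behind it.

```bash
python3 -m handwheel '[{"dx":0,"dy":-1,"dz":20,"wx":0,"wy":0,"wz":0,"grip":0.85},{"dx":-1,"dy":-1,"dz":42,"wx":0,"wy":0,"wz":0,"grip":0.85},{"dx":-3,"dy":-1,"dz":43,"wx":0,"wy":0,"wz":0,"grip":0.85},{"dx":-8,"dy":-1,"dz":43,"wx":0,"wy":0,"wz":0,"grip":0.85},{"dx":-12,"dy":-1,"dz":43,"wx":0,"wy":0,"wz":0,"grip":0.85},{"dx":-16,"dy":-1,"dz":43,"wx":0,"wy":0,"wz":0,"grip":0.85},{"dx":-20,"dy":-1,"dz":43,"wx":0,"wy":0,"wz":0,"grip":0.85},{"dx":-24,"dy":-1,"dz":43,"wx":0,"wy":0,"wz":0,"grip":0.85}]' | tail -3
python3 w.py
python3 -m handwheel '[{"dx":-5,"dy":0,"dz":0,"wx":0,"wy":0,"wz":0,"grip":0.85},{"dx":-12,"dy":1,"dz":0,"wx":0,"wy":0,"wz":0,"grip":0.85},{"dx":-22,"dy":2,"dz":0,"wx":0,"wy":0,"wz":0,"grip":0.85},{"dx":-34,"dy":3,"dz":0,"wx":0,"wy":0,"wz":0,"grip":0.85},{"dx":-48,"dy":4,"dz":0,"wx":0,"wy":0,"wz":0,"grip":0.85},{"dx":-62,"dy":5,"dz":0,"wx":0,"wy":0,"wz":0,"grip":0.85},{"dx":-76,"dy":6,"dz":0,"wx":0,"wy":0,"wz":0,"grip":0.85},{"dx":-90,"dy":7,"dz":0,"wx":0,"wy":0,"wz":0,"grip":0.85}]'|tail -3
python3 w.py
```

```text
force: [-0.4, 1.1, -0.2]
width: 0.0136
grip_force: 0.2
t 13.25 plate x -14.3 y 121.7 z 72.0 mm yaw err(tool y vs X) rad 0.000 width 13.6 F [-0.4  1.1 -0.2]
force: [-0.1, -0.2, -0.6]
width: 0.0134
grip_force: 0.2
t 14.05 plate x -7.5 y 30.6 z 71.4 mm yaw err(tool y vs X) rad -0.000 width 13.4 F [-0.1 -0.2 -0.6]
```

```bash
python3 -m handwheel '[{"dx":-5,"dy":0,"dz":0,"wx":0,"wy":0,"wz":0,"grip":0.85},{"dx":-13,"dy":1,"dz":0,"wx":0,"wy":0,"wz":0,"grip":0.85},{"dx":-25,"dy":2,"dz":0,"wx":0,"wy":0,"wz":0,"grip":0.85},{"dx":-40,"dy":3,"dz":0,"wx":0,"wy":0,"wz":0,"grip":0.85},{"dx":-56,"dy":4,"dz":0,"wx":0,"wy":0,"wz":0,"grip":0.85},{"dx":-72,"dy":5,"dz":0,"wx":0,"wy":0,"wz":0,"grip":0.85},{"dx":-88,"dy":6,"dz":0,"wx":0,"wy":0,"wz":0,"grip":0.85},{"dx":-100,"dy":7,"dz":0,"wx":0,"wy":0,"wz":0,"grip":0.85}]' | tail -3
python3 -m handwheel '[{"dx":-5,"dy":0,"dz":0,"wx":0,"wy":0,"wz":0,"grip":0.85},{"dx":-14,"dy":1,"dz":0,"wx":0,"wy":0,"wz":0,"grip":0.85},{"dx":-28,"dy":2,"dz":0,"wx":0,"wy":0,"wz":0,"grip":0.85},{"dx":-44,"dy":3,"dz":0,"wx":0,"wy":0,"wz":0,"grip":0.85},{"dx":-60,"dy":4,"dz":0,"wx":0,"wy":0,"wz":0,"grip":0.85},{"dx":-76,"dy":5,"dz":0,"wx":0,"wy":0,"wz":0,"grip":0.85},{"dx":-92,"dy":5,"dz":0,"wx":0,"wy":0,"wz":0,"grip":0.85},{"dx":-106,"dy":5,"dz":0,"wx":0,"wy":0,"wz":0,"grip":0.85}]'|tail -3
python3 w.py
python3 -m handwheel '[{"dx":0,"dy":0,"dz":0,"wx":0,"wy":0,"wz":0,"grip":0.85},{"dx":0,"dy":0,"dz":-30,"wx":0,"wy":0,"wz":0,"grip":0.85},{"dx":20,"dy":0,"dz":-70,"wx":0,"wy":0,"wz":0,"grip":0.85},{"dx":60,"dy":0,"dz":-100,"wx":0,"wy":0,"wz":0,"grip":0.85},{"dx":100,"dy":0,"dz":-110,"wx":0,"wy":0,"wz":0,"grip":0.85},{"dx":140,"dy":0,"dz":-110,"wx":0,"wy":0,"wz":0,"grip":0.85},{"dx":140,"dy":0,"dz":-110,"wx":0,"wy":0,"wz":0,"grip":0.85},{"dx":140,"dy":0,"dz":-110,"wx":0,"wy":0,"wz":0,"grip":0.85}]'|tail -3
python3 - <<'E'
from w import *
st();p=env.camera("side");save(p,"s4.png")
E
```

```text
force: [0.7, 0.5, 0.3]
width: 0.0135
grip_force: 0.1
force: [-0.6, 0.7, 0.4]
width: 0.0135
grip_force: 0.0
t 15.65 plate x 4.4 y -175.6 z 71.4 mm yaw err(tool y vs X) rad -0.000 width 13.5 F [-0.6  0.7  0.4]
force: [0.3, -0.6, 0.3]
width: 0.014
grip_force: 0.0
t 16.45 plate x 4.2 y -32.7 z 181.4 mm yaw err(tool y vs X) rad 0.003 width 14.0 F [ 0.3 -0.6  0.3]
```

View pics/s4.png

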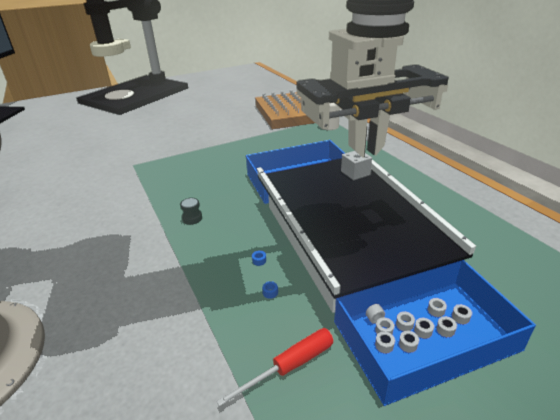

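All nine bushes show in the bin and the plate holds only the block. The tilted bush at (376,313) needs a height check from two views.

Run:
```python
from w import *
a=env.camera("top");b=env.camera("side");save(a,"t5.png")
cv2.imwrite("pics/t5c.png",cv2.resize(cv2.cvtColor(a["image"][110:250,370:470],cv2.COLOR_RGB2BGR),None,fx=4,fy=4,interpolation=cv2.INTER_CUBIC))
for z in(.007,.02,.035,.05):
    P=onz(b,(376,313),z);d=P[:2]-c;R_=cv2.projectPoints(P[None],np.array(a["rvec"]),np.array(a["tvec"]),np.array(a["mtx"]),None)[0].ravel();print(z,np.round(1e3*np.array([d@X,d@U+.225])),R_.round(1),"crop",((R_-[370,110])*4).round())
st()
```

```text
0.007 [-41.  52.] [378.1 203.1] crop [ 33. 372.]
0.02 [-48.  43.] [384.3 206.3] crop [ 57. 385.]
0.035 [-57.  32.] [391.6 210.1] crop [ 86. 400.]
0.05 [-65.  21.] [399.2 214. ] crop [117. 416.]
t 16.60 plate x 4.4 y -34.8 z 181.1 mm yaw err(tool y vs X) rad -0.001 width 13.6 F [ 0.6 -0.3  0.9]
```

View pics/t5c.png

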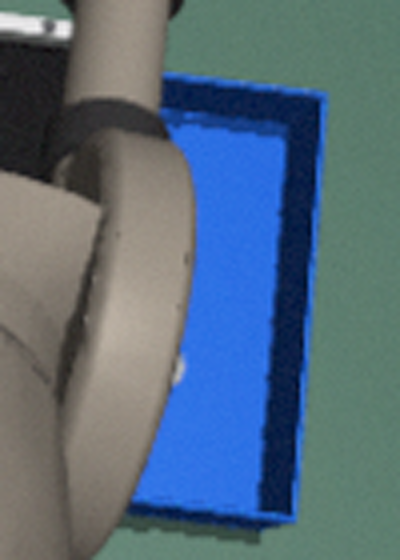

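The arm hides that spot from the top camera. The bush was swept along x ≈ -47 mm, though, and the side ray crosses that lane at a height of about 20 mm, 43 mm from the bin's centre. That puts it well inside the limits, and it hasn't moved since it fell. Handing in.

```bash
python3 -c "
from plant import env
print(env.close_job())"
```

```text
the job is handed in; nothing more can be done
None
```

I swept all four bushes off the plate into the bin that already held bushes and handed the job in at about 17 s; the hand-in returned no verdict. In the last side view the block, loupe and screwdriver looked unmoved, and one bush rests tilted in the bin, its height of about 20 mm estimated from a single view.

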